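# Seat the buffer and hold the last foot over its inserts

## Task

Get the fourth corner of the upturned footstool ready for bolting: take the black rubber buffer with the small steel washer in its top out of the blue pocket tray and seat it fully in the round recess between the four brass inserts, then let it go. Then pick up the loose steel foot and hold it flange down and level over that corner, its four holes lined up with the four inserts and the flange hovering about 15 mm above the wood, so that I can start the bolts before the buffer is squeezed; the program finishes while holding it there, quite still, touching neither wood nor buffer. Leave the two white nylon bushes in their pockets and do not shift or knock over the screwdriver, the tape measure or the glass jar.

Things in the scene. Friction and masses are not known exactly. Their poses are not given: they have to be found in the camera images.
- stool: upturned footstool frame, light wood, 380 (x) x 320 (y) mm, its upper edge 82 mm above the bench, fixed; origin at the centre of its underside, z up. Corners at x = +-125, y = +-108 mm: three already carry feet like the loose one, standing 90 mm above the wood; the -x, +y corner is open.
- mount (a point): centre of the open corner's hole pattern, at the level of the wood (82 mm above the bench), axes as the frame's. Four brass inserts (15 mm rings flush with the wood, 6 mm thread) at +-36 mm along x, +-22 mm along y. The buffer's recess is centred here: round, 29 mm wide, 10 mm deep, flat floor.
- foot_mid (a point): loose foot, dark steel, 0.3 to 0.45 kg, upright on the bench: 34 mm square tube, top at 90 mm, on a flange 96 (x) x 68 (y) x 5 mm with 10 mm holes at +-36 mm (x), +-22 mm (y); a 46 mm square weld step reaches up to 8 mm. This point: on its axis, 45 mm above the underside. Tube faces are square to x and y; z up. A half turn about z makes no difference.
- foot_base (a point): centre of the underside of the loose foot's flange, 45 mm below foot_mid, same axes
- buffer_mid (a point): rubber buffer: black cylinder 24 mm across, 16 mm tall, with a small steel washer (15 mm) set in its top face, about 14 g, standing in a tray pocket; this point is its centre, 8 mm above its underside, z its axis. Seated in the recess it stands 6 mm proud of the wood.
- tray: blue pocket tray, 110 (x) x 158 (y) x 14 mm high, fixed; origin at the centre of its underside. Six round pockets 28 mm wide, 7 mm deep, at x = +-24 mm, y = -48, 0, 48 mm; three hold parts, and the pockets next to a part along x or y are empty. Parts stand 9 mm above its top face.
- bush1_mid (a point): a white nylon bush, 24 mm across, 16 mm tall, in a pocket of the tray (its centre); leave it there
- bush2_mid (a point): a second white nylon bush, same size (its centre); leave it there
- screwdriver: bystander: screwdriver 200 mm long, lying on the bench between tray and footstool, about 30 mm high; origin under its middle, handle towards its -x
- tape: bystander: yellow tape measure 68 x 32 x 62 mm, standing inside the footstool frame; origin at the centre of its underside
- jar: bystander: glass jar with steel cap, 68 mm across, 60 mm tall, to the left of tray and foot; origin at the centre of its underside

How it is judged:
By the outcome, as a careful person would: the job done as asked, in the order asked, and still so for the second after the job is handed in, while the arm keeps its last pose, push and grip.
It also fails if it takes over 59 s, if anything falls off the work surface, if the arm or the gripper's body presses on something with over 40 N, if the wrist force passes 120 N, or if a joint passes its speed limit or range.

## Robot

A 6-joint arm with a two-finger parallel gripper is mounted at the origin on the work surface. World frame = base frame: x ahead of the robot, y to its left, z up, the work surface at z = 0. Lengths are in mm, angles in rad, forces in N, time in s.
With the tool pointing down it reaches from about 325 to 900 mm from the base axis. Payload 6.1 kg.
Tool frame: the origin (TCP) lies midway between the tips of the shut fingers; the grasp point (between the pads) lies 19 mm behind it; z points along the fingers, y is the line along which they close (so a half turn about z gives the same grasp; the last joint's range is limited). The gripper opens to 87 mm and grips with 3 to 60 N. Pads are 19 mm wide; open, the fingers measure 117 mm over their backs; the gripper's body (75 mm by 190 mm) begins 51 mm behind the grasp point.
Start: joints at [-1.465, 0.22, 1.526, -0, 1.395, -0.126], TCP at [143.574, -608.278, 222.538] pointing down, gripper open.
Joint ranges: [-2.98, 2.98], [-0.91, 2.08], [0.09, 2.57], [-1.24, 4.39], [0.2, 2.65], [-2.68, 2.68]. Speed limits (rad/s): [2.57, 2.57, 3.01, 3.14, 3.14, 3.14].

## Interface

Orientations are given as a rotation vector (axis times angle).
In Python, from cell import ctrl gives the robot as it stands.
- The arm moves only by the tool drive_tool, never from a script. Its argument "rows" is a list of rows, each a list of 7 numbers: the closure, from 0 (fully open) to 1 (shut), then the shift along the tool's x, y, z in cm, then the turn, a rotation vector about the tool's x, y, z in degrees. A call has 1 to 12 rows; each row is the pose to reach, as a shift and turn from the pose commanded when the call began, along the tool's axes at that moment; what a row does not reach only later rows make up. A row lasts 1/10 s, in which the tool goes at most 50 mm and 8.59 degrees, less where a joint would pass 70% of its speed; a pose out of reach is approached as far as the arm can. A call with a gripper value outside its range is refused whole. The fingers move at their own pace and stop on an object; "force" is the grip in N (left out, the last holds). Time passes only in rows, so rows that repeat a pose let the fingers close. It gives the time, the measured TCP pose, the force, the opening and the grip force at its end, in the units of the state.
- ctrl.get_state(): the state, without advancing time (a new reading comes with each control period).
- ctrl.camera(name): name is "scene" or "top" or "wrist"; returns a dict with "frame" (400x640x3 uint8, blue, green, red), "mtx" (3x3 intrinsics, pixels), "camera_from_world" (4x4, takes a point from world to camera coordinates). Camera axes: x right, y down, z forward; pixel columns grow to the right and rows downward; lengths in mm; the calibration is good to about 2 mm. A picture is of the moment at which its call begins. There is no depth.
- ctrl.close_job(): hands the job in; it is judged then, once.
The state is a dict: "clock": time; "q": joint angles; "qd": joint speeds; "effort": joint torques, N m; "ee_pos": TCP position; "tool_rot": TCP orientation; "contact_force": force on the tool from outside, world axes, zero at the start; "wrist_torque": the same for the moment, N m; "finger_gap": opening from 0.0 (shut) to 1.0 (fully open); "grasp_force": force on a finger pad.
Only numpy, scipy, OpenCV 4.12 (cv2) and the standard library are available. Lean on these libraries where they do the work, as an engineer would, in place of code of your own. Each camera call takes 0.05 s, during which the arm holds its last target. There are 200 camera calls.

## Working session

There is one attempt and no reset: what is moved stays moved. The work goes in short steps, Python scripts to look and compute and a tool call to move; the robot and the scene stay as the last step left them, time stands still between calls to the robot, and variables do not carry over. Pictures are saved under pics/ and viewed, at most 10 in all, crops included, and the job is handed in when it is done.

Besides the shell and the picture viewer there is one more tool, called after "Emit:" as name(argument=value, ...), one argument or row to a line, values as JSON. drive_tool: Moves the arm, as the interface text tells. Its arguments: {"type":"object","properties":{"rows":{"type":"array","items":{"type":"array","items":{"type":"number"}}},"force":{"type":"number"}},"required":["rows"]}

```bash
mkdir -p pics; cat > h.py <<'E'
import numpy as np, cv2
from cell import ctrl
from scipy.spatial.transform import Rotation as R
def cam(n,save=None):
    c=ctrl.camera(n)
    if save: cv2.imwrite('pics/'+save,c['frame'])
    return c
def ray(c,u,v,z):
    T=c['camera_from_world']; Rm=T[:3,:3]; o=-Rm.T@T[:3,3]
    d=Rm.T@np.linalg.inv(c['mtx'])@np.array([u,v,1.])
    return o+d*(z-o[2])/d[2]
def proj(c,p):
    T=c['camera_from_world']; q=c['mtx']@(T[:3,:3]@np.array(p,float)+T[:3,3]); return q[:2]/q[2]
def totool(p):
    s=ctrl.get_state(); return R.from_rotvec(s['tool_rot']).as_matrix().T@(np.array(p)-s['ee_pos'])/10
E
python3 - <<'E'
from h import *
s=ctrl.get_state()
for k,v in s.items(): print(k,v)
a=cam('top','top1.png');b=cam('scene','scene1.png')
for c in(a,b): T=c['camera_from_world'];print(c['mtx'].tolist(),(-T[:3,:3].T@T[:3,3]).round(),T[:3,:3].round(2).tolist())
E
```

```text
clock 0.0
q [-1.46508421e+00  2.21226158e-01  1.52764059e+00 -3.01641281e-05
  1.39469130e+00 -1.26092841e-01]
qd [-1.05629837e-03 -5.93527635e-04 -1.01577698e-03 -3.59839509e-04
 -8.94683677e-05 -6.97591257e-04]
effort [-1.69919349e-03 -4.94615757e+01 -3.87371886e+01  7.00518745e-02
  5.72225580e-02 -1.90298274e-04]
ee_pos [ 143.50731492 -607.64991609  221.42164026]
tool_rot [-3.11856179e+00 -3.63084681e-01  1.51693871e-05]
contact_force [ 0.20023456 -0.89099158  0.38787015]
wrist_torque [-0.01380453 -0.01127092 -0.02734341]
grasp_force 0.0
finger_gap 0.999953476961144
[[419.2089705237488, 0.0, 323.35939688386134], [0.0, 419.2089705237488, 197.00893760315546], [0.0, 0.0, 1.0]] [ 359.   73. 1027.] [[-0.06, -1.0, -0.0], [-0.98, 0.06, -0.2], [0.2, -0.01, -0.98]]
[[427.4155423443605, 0.0, 317.09502084378073], [0.0, 427.4155423443605, 199.98473913416862], [0.0, 0.0, 1.0]] [ 922. -259.  909.] [[0.65, 0.76, 0.01], [0.66, -0.56, -0.51], [-0.38, 0.34, -0.86]]
```

View pics/top1.png

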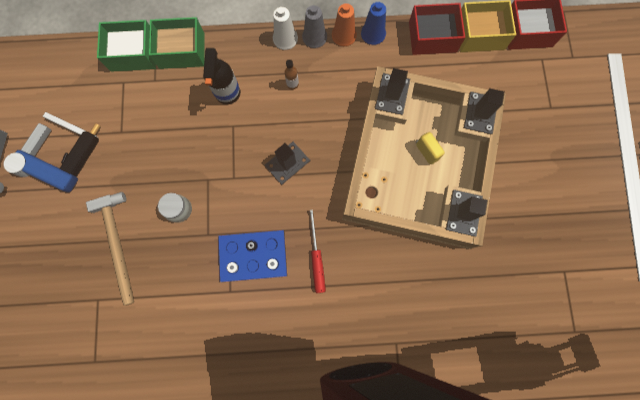

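View pics/scene1.png

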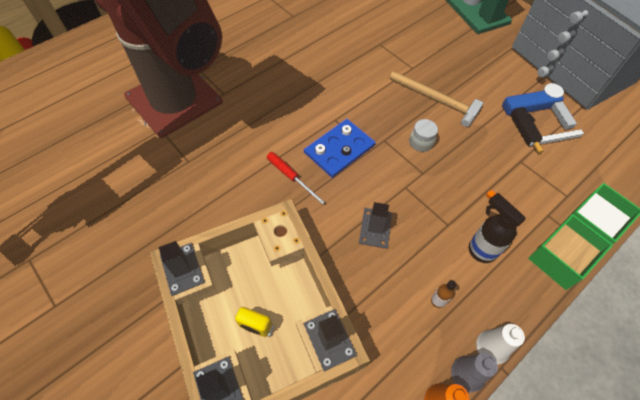

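The top view shows the buffer at about (251,245), the bushes at (232,267) and (272,264), the recess at (372,192), and the loose foot's flange centred near (287,163). The scene view agrees with this. Next I'll turn these pixels into positions.

```bash
python3 - <<'E'
from h import *
c=cam('top'); f=c['frame']
P=lambda u,v,z:ray(c,u,v,z)[:2].round(1)
hsv=cv2.cvtColor(f,cv2.COLOR_BGR2HSV)
m=cv2.inRange(hsv,(100,120,60),(125,255,255)); m[:200]=0;m[300:]=0;m[:,:200]=0;m[:,300:]=0
cn=max(cv2.findContours(m,0,2)[0],key=cv2.contourArea); r=cv2.minAreaRect(cn)
print('tray',P(*r[0],14),[P(*p,14) for p in cv2.boxPoints(r)])
print('buffer',P(251,245,23),'bush',P(232,267,23),P(272,264,23))
print('recess',P(372,192,82),'ins',[P(*p,82) for p in((366,175),(386,178),(360,204),(380,208))])
g=cv2.inRange(hsv,(0,0,0),(180,110,95)); g[:135]=0;g[190:]=0;g[:,:258]=0;g[:,315:]=0
cn=max(cv2.findContours(g,0,2)[0],key=cv2.contourArea); r=cv2.minAreaRect(cn)
print('foot',r,P(*r[0],5),[P(*p,5) for p in cv2.boxPoints(r)])
b=P(251,245,23); print('tool shift to 120 above buffer',totool([*b,200]).round(2))
w=cam('wrist','w0.png');T=w['camera_from_world'];s=ctrl.get_state();M=R.from_rotvec(s['tool_rot']).as_matrix()
print('wcam in tool',(M.T@(-T[:3,:3].T@T[:3,3]-s['ee_pos'])).round(1),(T[:3,:3]@M).round(2).tolist(),w['mtx'][0,0])
big=cv2.resize(f[130:290,210:410],None,fx=4,fy=4,interpolation=cv2.INTER_CUBIC)[:600];cv2.imwrite('pics/crop1.png',big)
E
```

```text
tray [436.6 243.4] [array([489.1, 327.8]), array([493.6, 165.7]), array([385.1, 160.7]), array([380.9, 319.2])]
buffer [461.2 242.5] bush [412.  288.7] [413.4 193.9]
recess [560.7 -49.2] ins [array([601.9, -38.7]), array([591.9, -84.5]), array([534.2, -19.4]), array([522.2, -64.4])]
foot ((285.3982238769531, 161.5265350341797), (30.291213989257812, 37.53476333618164), 48.8140754699707) [669.1 153.4] [array([670.2, 214.5]), array([731.8, 140.2]), array([668. ,  92.2]), array([607.9, 166.3])]
tool shift to 120 above buffer [ 50.45 -75.45   2.29]
wcam in tool [  68.4    1.  -161.7] [[-0.0, 1.0, -0.0], [-0.97, -0.0, -0.25], [-0.25, -0.0, 0.97]] 277.8172160841511
```

View pics/crop1.png

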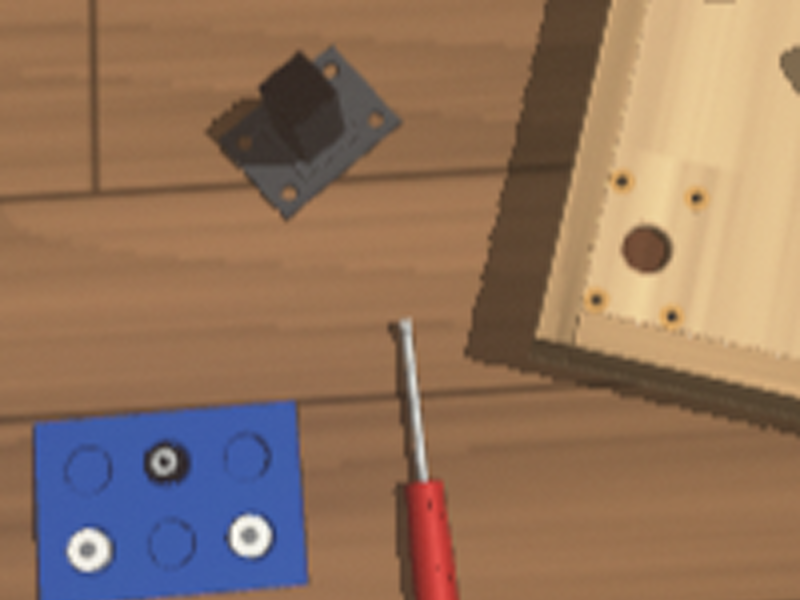

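The crop shows the washer at full-frame (250.7,245.2), the four inserts, and the four foot holes. I'll start moving towards the tray, going round over the stool's corner at a safe height.

Emit:
drive_tool(
  rows=[
    [0.5, 39.2, -32.6, -3.9, 0, 0, -78],
    [0.5, 39.2, -32.6, -3.9, 0, 0, -78],
    [0.5, 39.2, -32.6, -3.9, 0, 0, -78],
    [0.5, 39.2, -32.6, -3.9, 0, 0, -78],
    [0.5, 39.2, -32.6, -3.9, 0, 0, -78],
    [0.5, 39.2, -32.6, -3.9, 0, 0, -78],
    [0.5, 39.2, -32.6, -3.9, 0, 0, -78],
    [0.5, 39.2, -32.6, -3.9, 0, 0, -78],
    [0.5, 39.2, -32.6, -3.9, 0, 0, -78],
    [0.5, 50.4, -75.4, 0, 0, 0, -78],
    [0.5, 50.4, -75.4, 0, 0, 0, -78],
    [0.5, 50.4, -75.4, 0, 0, 0, -78],
  ],
  force=10,
)

```text
clock: 1.4
ee_pos: [427.7, -98.9, 246.3]
tool_rot: [2.197, 2.246, 0.0]
contact_force: [0.4, -0.0, -0.3]
finger_gap: 0.499
grasp_force: 0.0
```

```bash
python3 - <<'E'
from h import *
s=ctrl.get_state();print(s['clock'],s['ee_pos'],s['tool_rot'],s['q'].round(2))
c=cam('top'); c0=c
P=lambda u,v,z:ray(c,210+u/4-.375,130+v/4-.375,z)[:2]
def rect(pts,z,n):
    p=np.array([P(u,v,z) for u,v in pts]) # order: --,+-,-+,++ style: a(-x,+y) b(+x,+y) c(-x,-y) d(+x,-y)
    ctr=p.mean(0); X=(p[1]+p[3]-p[0]-p[2])/2; Y=(p[0]+p[1]-p[2]-p[3])/2
    print(n,ctr.round(1),'len',np.linalg.norm(X).round(1),np.linalg.norm(Y).round(1),'yaw',np.degrees(np.arctan2(X[1],X[0])).round(1),np.degrees(np.arctan2(-Y[0],Y[1])).round(1))
rect([(596,300),(622,181),(672,317),(696,198)],82,'mount')
rect([(245,143),(331,71),(289,193),(376,119)],5,'foot')
b=P(163,461,23);print('buf',b,P(90,550,23),P(250,536,23),P(88,469,14),P(247,457,14),P(172,544,14))
print(totool([*b,130]).round(2))
E
```

```text
1.4 [427.68448065 -98.87446716 246.26524627] [2.19654622e+00 2.24585668e+00 3.03128558e-04] [-0.41 -0.26  1.95  0.    1.45 -0.43]
mount [561.3 -47.6] len 72.1 44.2 yaw -16.3 -16.6
foot [666.4 148.9] len 72.2 43.2 yaw -51.7 -51.7
buf [461.61766678 244.00619197] [411.66158802 288.35936252] [414.2246692 193.6133332] [460.41812379 290.77540097] [461.9328749  194.88239088] [412.76717452 241.34942044]
[33.4   4.3  11.75]
```

Emit:
drive_tool(
  rows=[
    [0.5, 33.4, 4.3, 5, 0, 0, 0],
    [0.5, 33.4, 4.3, 5, 0, 0, 0],
    [0.5, 33.4, 4.3, 5, 0, 0, 0],
    [0.5, 33.4, 4.3, 5, 0, 0, 0],
    [0.5, 33.4, 4.3, 5, 0, 0, 0],
    [0.5, 33.4, 4.3, 5, 0, 0, 0],
    [0.5, 33.4, 4.3, 15, 0, 0, 0],
    [0.5, 33.4, 4.3, 15, 0, 0, 0],
    [0.5, 33.4, 4.3, 15, 0, 0, 0],
    [0.5, 33.4, 4.3, 15, 0, 0, 0],
    [0.5, 33.4, 4.3, 15, 0, 0, 0],
  ],
)

```text
clock: 2.55
ee_pos: [464.5, 233.7, 98.1]
tool_rot: [2.196, 2.245, 0.002]
contact_force: [0.7, -0.2, -0.2]
finger_gap: 0.5
grasp_force: 0.0
```

```bash
python3 - <<'E'
from h import *
s=ctrl.get_state();print(s['clock'],s['ee_pos'],s['tool_rot'],s['q'].round(2),s['contact_force'])
w=cam('wrist','w1.png'); print(proj(w,[461.6,244,23]), proj(w,s['ee_pos']))
E
```

```text
2.55 [464.54716626 233.6597223   98.12734153] [2.19606196 2.24499562 0.00228139] [ 0.31  0.1   1.91 -0.    1.13  0.29] [ 0.69646761 -0.17191408 -0.21095297]
[313.49524244 191.81838422] [316.83048621 236.1769476 ]
```

View pics/w1.png

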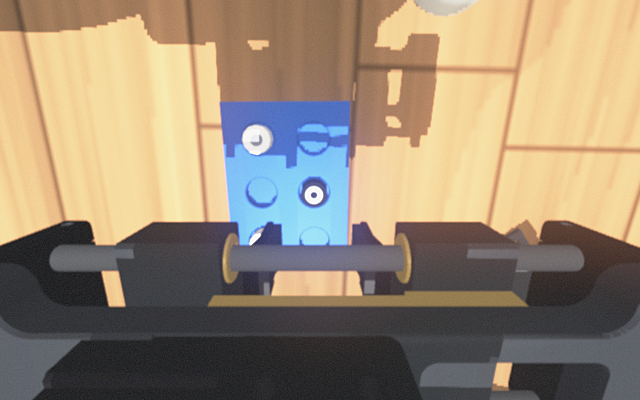

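The wrist view shows the washer at (314,194), against a predicted (313.5,191.8). The bush and pockets are where expected. The arm was still settling, so I'll measure again from rest.

Emit:
drive_tool(
  rows=[
    [0.5, 0, 0, 0, 0, 0, 0],
    [0.5, 0, 0, 0, 0, 0, 0],
    [0.5, 0, 0, 0, 0, 0, 0],
  ],
)

```text
clock: 2.9
ee_pos: [464.2, 233.8, 97.7]
tool_rot: [2.197, 2.245, 0.003]
contact_force: [0.6, 0.9, -0.6]
finger_gap: 0.501
grasp_force: 0.0
```

```bash
python3 - <<'E'
from h import *
w=cam('wrist'); s=ctrl.get_state();print(s['clock'],s['ee_pos'],s['tool_rot'],s['contact_force'])
f=w['frame']; p=proj(w,[461.6,244,23]); u,v=p.astype(int); g=cv2.cvtColor(f,cv2.COLOR_BGR2HSV)
x0,y0=u-25,v-25; k=(g[y0:y0+50,x0:x0+50,1]<90).astype('uint8')*255   # non-blue: buffer+washer
n,l,st,ce=cv2.connectedComponentsWithStats(cv2.bitwise_or(k,cv2.inRange(f[y0:y0+50,x0:x0+50],(0,0,0),(70,70,70))))
print(p,st.tolist(),ce+[x0,y0])
cc=cv2.findContours(k,0,2)[0]
cv2.imwrite('pics/w2.png',cv2.resize(f[y0:y0+50,x0:x0+50],None,fx=8,fy=8,interpolation=cv2.INTER_CUBIC));print(x0,y0)
E
```

```text
2.95 [463.89803239 233.87411413  97.3614632 ] [2.19654241e+00 2.24508250e+00 2.12284263e-03] [-0.58732266  0.19701928 -0.54080355]
[313.84650849 192.18002811] [[0, 0, 50, 50, 2155], [16, 17, 23, 22, 345]] [[312.16844548 190.97030162]
 [314.57101449 194.80869565]]
288 167
```

View pics/w2.png

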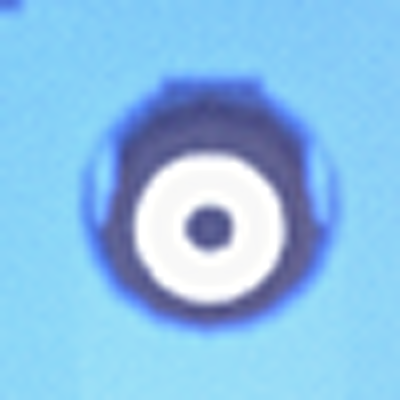

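```bash
python3 - <<'E'
from h import *
w=cam('wrist'); b=ray(w,313.7,195.1,23);print(b, totool([b[0],b[1],17.5]).round(2), ctrl.get_state()['ee_pos'])
E
```

```text
[461.20939033 241.46117428  23.        ] [ 0.76 -0.24  7.96] [463.68669612 233.89329926  97.07719455]
```

Emit:
drive_tool(
  rows=[
    [0.5, 0.8, -0.25, 3.5, 0, 0, 0],
    [0.5, 0.8, -0.25, 5, 0, 0, 0],
    [0.5, 0.8, -0.25, 6.5, 0, 0, 0],
    [0.5, 0.8, -0.25, 7.0, 0, 0, 0],
    [0.5, 0.8, -0.25, 7.0, 0, 0, 0],
    [0.5, 0.8, -0.25, 7.0, 0, 0, 0],
    [0.5, 0.8, -0.25, 7.0, 0, 0, 0],
    [0.5, 0.8, -0.25, 7.0, 0, 0, 0],
  ],
)

```text
clock: 3.8
ee_pos: [461.4, 242.2, 27.3]
tool_rot: [2.196, 2.246, 0.002]
contact_force: [-0.2, -0.6, -0.7]
finger_gap: 0.5
grasp_force: 0.0
```

```bash
python3 - <<'E'
from h import *
s=ctrl.get_state();print(s['ee_pos'],s['contact_force'],totool([461.2,242,17.5]).round(2))
E
```

```text
[461.38457727 242.16351778  27.34026046] [-0.19329468 -0.59057981 -0.70595413] [-0.02 -0.02  0.98]
```

Emit:
drive_tool(
  rows=[
    [0.5, 0, 0, 0.5, 0, 0, 0],
    [0.5, 0, 0, 1.0, 0, 0, 0],
    [0.5, 0, 0, 1.0, 0, 0, 0],
    [0.5, 0, 0, 1.0, 0, 0, 0],
    [1, 0, 0, 1.0, 0, 0, 0],
    [1, 0, 0, 1.0, 0, 0, 0],
    [1, 0, 0, 1.0, 0, 0, 0],
    [1, 0, 0, 1.0, 0, 0, 0],
    [1, 0, 0, 1.0, 0, 0, 0],
    [1, 0, 0, 1.0, 0, 0, 0],
    [1, 0, 0, 1.0, 0, 0, 0],
  ],
  force=10,
)

```text
clock: 4.9
ee_pos: [460.8, 242.0, 16.6]
tool_rot: [2.196, 2.246, 0.0]
contact_force: [0.1, 0.1, 1.0]
finger_gap: 0.267
grasp_force: 10.0
```

Emit:
drive_tool(
  rows=[
    [1, 0, 0, -3, 0, 0, 0],
    [1, 0, 0, -8, 0, 0, 0],
    [1, 0, 0, -13, 0, 0, 0],
    [1, 0, 0, -16.5, 0, 0, 0],
    [1, -29.2, 9.4, -16.5, 0, 0, 0],
    [1, -29.2, 9.4, -16.5, 0, 0, 0],
    [1, -29.2, 9.4, -16.5, 0, 0, 0],
    [1, -29.2, 9.4, -16.5, 0, 0, 0],
    [1, -29.2, 9.4, -16.5, 0, 0, 0],
    [1, -29.2, 9.4, -16.5, 0, 0, 0],
    [1, -29.2, 9.4, -16.5, 0, 0, 0],
    [1, -29.2, 9.4, -16.5, 0, 0, 0],
  ],
)

```text
clock: 6.1
ee_pos: [561.1, -49.3, 181.0]
tool_rot: [-2.199, -2.242, 0.0]
contact_force: [0.2, 1.1, -0.3]
finger_gap: 0.264
grasp_force: 10.0
```

Emit:
drive_tool(
  rows=[
    [1, 0, 0, 0, 0, 0, 0],
    [1, 0, 0, 0, 0, 0, 0],
    [1, 0, 0, 0, 0, 0, 0],
    [1, 0, 0, 0, 0, 0, 0],
  ],
)

```text
clock: 6.5
ee_pos: [561.0, -46.7, 181.6]
tool_rot: [2.194, 2.248, 0.0]
contact_force: [0.2, 0.3, -0.4]
finger_gap: 0.266
grasp_force: 10.0
```

```bash
python3 - <<'E'
from h import *
w=cam('wrist','w3.png'); s=ctrl.get_state();print(s['clock'],s['ee_pos'],s['tool_rot'],s['finger_gap'],s['grasp_force'])
print('recess',proj(w,[561.3,-47.6,82]))
Y=np.radians(-16.5);X=np.array([np.cos(Y),np.sin(Y)]);V=np.array([-X[1],X[0]])
print([proj(w,[*(np.array([561.3,-47.6])+a*36*X+b*22*V),82]).round(1).tolist() for a in(-1,1) for b in(-1,1)])
E
```

```text
6.55 [561.09274061 -46.89898513 181.5816866 ] [2.19473612e+00 2.24769146e+00 2.21770188e-04] 0.26558089072479496 9.954535514116287
recess [316.95185685 197.23191681]
[[275.2, 207.0], [287.8, 164.5], [344.4, 228.1], [359.5, 187.3]]
```

View pics/w3.png

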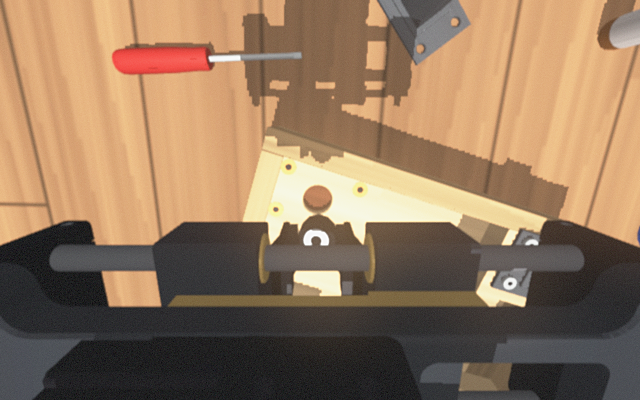

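The wrist view shows the held washer at about (316,239), the recess at (318,197), and inserts at (288.5,167), (360,189.5) and (275.5,209.5). These sit 2.3 px below the top-camera predictions, the same bias I saw at the buffer. I'll measure the washer and the inserts relative to each other in this one view.

```bash
python3 - <<'E'
from h import *
w=cam('wrist'); f=w['frame']; s=ctrl.get_state(); hsv=cv2.cvtColor(f,cv2.COLOR_BGR2HSV)
def cen(m,x0,y0,x1,y1,lo):
    n,l,st,ce=cv2.connectedComponentsWithStats(m[y0:y1,x0:x1])
    return [((ce[i]+[x0,y0]).round(2).tolist(),st[i].tolist()) for i in range(1,n) if st[i][4]>=lo]
wash=cv2.inRange(hsv,(0,0,170),(180,60,255)); print('wash',cen(wash,300,225,334,245,20))
dark=cv2.inRange(f,(0,0,0),(110,130,200)); print('rec',cen(dark,298,180,340,218,60))
br=cv2.inRange(hsv,(15,130,60),(32,255,255))
for n,(u,v) in dict(pp=(288,167),mp=(360,190),pm=(275,209)).items(): print(n,cen(br,u-9,v-9,u+10,v+10,8))
cv2.imwrite('pics/w4.png',cv2.resize(f[155:255,262:382],None,fx=6,fy=6,interpolation=cv2.INTER_CUBIC))
print(s['ee_pos'])
E
```

```text
wash [([315.52, 236.75], [3, 4, 26, 16, 275])]
rec [([315.7, 202.96], [6, 12, 27, 19, 245])]
pp []
mp []
pm []
[561.12853573 -47.13911296 181.59293499]
```

View pics/w4.png

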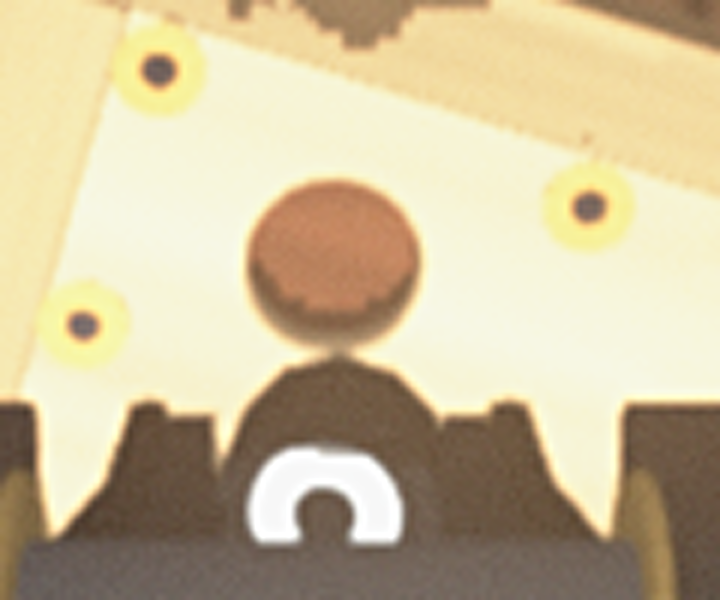

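```bash
python3 - <<'E'
from h import *
w=cam('wrist'); s=ctrl.get_state()
A,B,C=[ray(w,u,v,82)[:2] for u,v in((288.1,166.25),(359.9,189.0),(275.4,208.6))]
print('mount(ins)',(B+C)/2,'recess',ray(w,317.15,198.5,82)[:2],np.linalg.norm(B-A),np.linalg.norm(A-C),np.degrees(np.arctan2(*(B-A)[::-1])))
z=s['ee_pos'][2]+6.2; b=ray(w,315.75,240.9,z)[:2]; print('buffer',b,'tcp',s['ee_pos'])
t=(B+C)/2-b; M=R.from_rotvec(s['tool_rot']).as_matrix(); print('tool shift cm',(M.T@[*t,0]/10).round(3))
E
```

```text
mount(ins) [561.72955816 -49.70730434] recess [561.61576881 -49.31525981] 72.21584009369334 43.99494123755599 -16.47825545094065
buffer [560.48549522 -47.60240816] tcp [561.16892913 -47.30790725 181.57375431]
tool shift cm [-0.213  0.119  0.   ]
```

Emit:
drive_tool(
  rows=[
    [1, -0.2, 0.1, 3, 0, 0, 0],
    [1, -0.21, 0.12, 6, 0, 0, 0],
    [1, -0.21, 0.12, 8, 0, 0, 0],
    [1, -0.21, 0.12, 8.5, 0, 0, 0],
    [1, -0.21, 0.12, 8.5, 0, 0, 0],
    [1, -0.21, 0.12, 8.5, 0, 0, 0],
    [1, -0.21, 0.12, 8.8, 0, 0, 0],
    [1, -0.21, 0.12, 9.1, 0, 0, 0],
    [1, -0.21, 0.12, 9.3, 0, 0, 0],
    [1, -0.21, 0.12, 9.3, 0, 0, 0],
    [1, -0.21, 0.12, 9.3, 0, 0, 0],
  ],
)

```text
clock: 7.75
ee_pos: [562.4, -49.9, 88.4]
tool_rot: [-2.196, -2.246, 0.0]
contact_force: [-0.2, -0.3, -0.1]
finger_gap: 0.266
grasp_force: 10.0
```

```bash
python3 - <<'E'
from h import *
w=cam('wrist'); s=ctrl.get_state();print(s['clock'],s['ee_pos'],s['contact_force'],s['wrist_torque'],s['finger_gap'])
cv2.imwrite('pics/w5.png',cv2.resize(w['frame'][155:255,262:382],None,fx=5,fy=5,interpolation=cv2.INTER_CUBIC))
E
```

```text
7.8 [562.43680525 -49.95415608  88.50848487] [ 0.7117534  -0.3517029   0.24951487] [-0.0520275  -0.08697674 -0.03570817] 0.2649335659858264
```

View pics/w5.png

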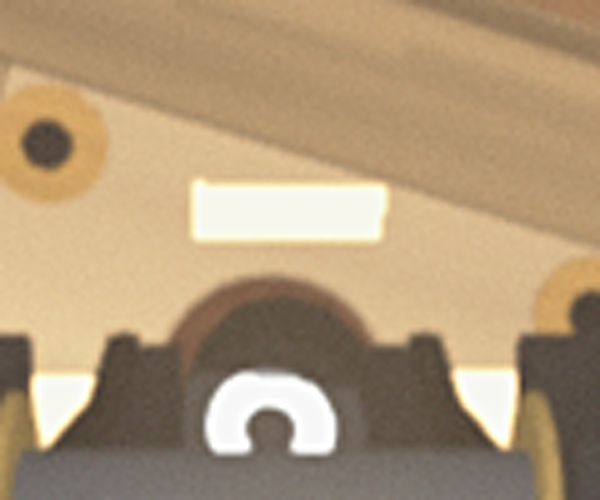

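The buffer at crop (270,400) sits inside the recess rim, which is centred at about (271,370), and there is no contact force. I'll lower it the rest of the way and let go.

Emit:
drive_tool(
  rows=[
    [1, 0, 0, 0.2, 0, 0, 0],
    [1, 0, 0, 0.4, 0, 0, 0],
    [1, 0, 0, 0.55, 0, 0, 0],
    [1, 0, 0, 0.55, 0, 0, 0],
    [1, 0, 0, 0.55, 0, 0, 0],
    [1, 0, 0, 0.55, 0, 0, 0],
  ],
)

```text
clock: 8.4
ee_pos: [562.8, -50.0, 83.4]
tool_rot: [2.196, 2.246, 0.001]
contact_force: [-0.1, 0.7, 3.6]
finger_gap: 0.267
grasp_force: 10.0
```

Emit:
drive_tool(
  rows=[
    [0.6, 0, 0, 0, 0, 0, 0],
    [0.55, 0, 0, 0, 0, 0, 0],
    [0.55, 0, 0, 0, 0, 0, 0],
    [0.55, 0, 0, -1.0, 0, 0, 0],
    [0.55, 0, 0, -2.5, 0, 0, 0],
    [1, 0, 0, -2.5, 0, 0, 0],
    [1, 0, 0, -2.5, 0, 0, 0],
    [1, 0, 0, -2.5, 0, 0, 0],
    [1, 0, 0, -2.0, 0, 0, 0],
    [1, 0, 0, -1.0, 0, 0, 0],
    [1, 0, 0, -0.7, 0, 0, 0],
    [1, 0, 0, -0.7, 0, 0, 0],
  ],
)

```text
clock: 9.6
ee_pos: [561.9, -49.8, 88.9]
tool_rot: [-2.196, -2.245, 0.001]
contact_force: [0.7, -0.6, 0.6]
finger_gap: 0.015
grasp_force: 0.0
```

Emit:
drive_tool(
  rows=[
    [1, 0, 0, 0.1, 0, 0, 0],
    [1, 0, 0, 0.1, 0, 0, 0],
    [1, 0, 0, 0.15, 0, 0, 0],
    [1, 0, 0, 0.15, 0, 0, 0],
  ],
)

```text
clock: 10.0
ee_pos: [562.3, -50.0, 88.4]
tool_rot: [-2.196, -2.246, 0.0]
contact_force: [0.2, 0.2, 1.4]
finger_gap: 0.005
grasp_force: 0.4
```

Emit:
drive_tool(
  rows=[
    [1, 0, 0, 0.1, 0, 0, 0],
    [1, 0, 0, 0.15, 0, 0, 0],
    [1, 0, 0, 0.15, 0, 0, 0],
    [1, 0, 0, 0.15, 0, 0, 0],
  ],
)

```text
clock: 10.4
ee_pos: [562.5, -50.0, 88.4]
tool_rot: [2.196, 2.246, -0.0]
contact_force: [-5.3, 1.2, 10.1]
finger_gap: 0.003
grasp_force: 5.2
```

The stiff stop at 88.4 mm under 10 N is where the seated top should be (88 mm), so the buffer is seated. Next is the foot.

Emit:
drive_tool(
  rows=[
    [1, 0, 0, -2, 0, 0, 0],
    [0.8, 0, 0, -6, 0, 0, 0],
    [0.3, 0, 0, -11, 0, 0, 0],
    [0.2, 19.7, 10.8, -11, 0, 0, -37],
    [0.2, 19.7, 10.8, -11, 0, 0, -37],
    [0.2, 19.7, 10.8, -11, 0, 0, -37],
    [0.2, 19.7, 10.8, -11, 0, 0, -37],
    [0.2, 19.7, 10.8, -11, 0, 0, -37],
    [0.2, 19.7, 10.8, -11, 0, 0, -37],
    [0.2, 19.7, 10.8, -6, 0, 0, -37],
    [0.2, 19.7, 10.8, -6, 0, 0, -37],
    [0.2, 19.7, 10.8, -6, 0, 0, -37],
  ],
)

```text
clock: 11.6
ee_pos: [664.3, 148.4, 145.4]
tool_rot: [-1.37, -2.823, 0.004]
contact_force: [0.1, -0.1, 1.4]
finger_gap: 0.786
grasp_force: 0.0
```

Emit:
drive_tool(
  rows=[
    [0.2, 0, 0, 0, 0, 0, 0],
    [0.2, 0, 0, 0, 0, 0, 0],
    [0.2, 0, 0, 0, 0, 0, 0],
  ],
)

```text
clock: 11.9
ee_pos: [667.0, 149.2, 149.1]
tool_rot: [1.37, 2.824, 0.003]
contact_force: [0.4, 0.3, 0.5]
finger_gap: 0.797
grasp_force: 0.0
```

```bash
python3 - <<'E'
from h import *
w=cam('wrist'); s=ctrl.get_state();print(s['clock'],s['ee_pos'],s['tool_rot'],s['q'].round(2))
Y=np.radians(-51.7);X=np.array([np.cos(Y),np.sin(Y)]);V=np.array([-X[1],X[0]]);o=np.array([666.4,148.9])
for a in(-1,1):
  for b in(-1,1): print(a,b,'hole',proj(w,[*(o+a*36*X+b*22*V),5]).round(1),'top',proj(w,[*(o+a*17*X+b*17*V),90]).round(1))
cv2.imwrite('pics/w6.png',cv2.resize(w['frame'][80:280,220:420],None,fx=3,fy=3,interpolation=cv2.INTER_CUBIC))
E
```

```text
11.95 [666.79126478 149.24363971 148.69258525] [1.36987854e+00 2.82487955e+00 1.98620000e-03] [ 0.1   0.41  1.43 -0.    1.3  -0.56]
-1 -1 hole [296.2 154.3] top [295.7 188.8]
-1 1 hole [336.4 154.3] top [337.4 188.7]
1 -1 hole [297.5 216.8] top [296.5 227.9]
1 1 hole [335.4 216.7] top [336.6 227.8]
```

View pics/w6.png

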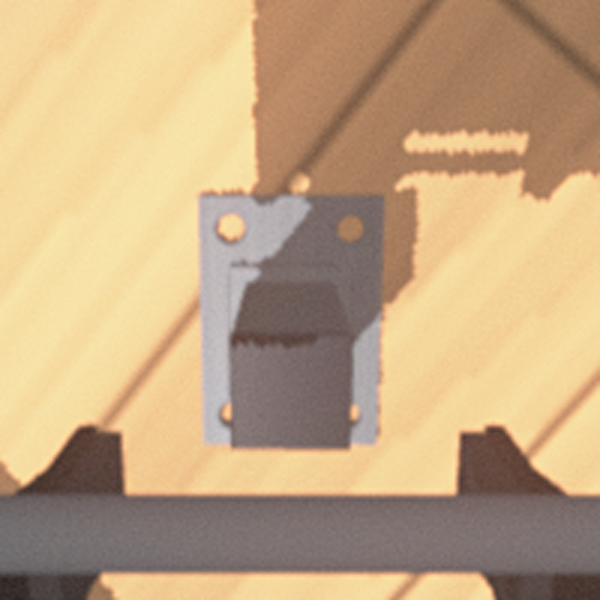

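The wrist view shows the flange holes at (296.5,155.7) and (336.3,155.7), and they look square to the tool. I'll descend and grip the tube.

Emit:
drive_tool(
  rows=[
    [0.2, -0.1, 0, 3, 0, 0, 0],
    [0.2, -0.1, 0, 6, 0, 0, 0],
    [0.2, -0.1, 0, 9, 0, 0, 0],
    [0.2, -0.1, 0, 10.8, 0, 0, 0],
    [0.2, -0.1, 0, 10.8, 0, 0, 0],
    [0.2, -0.1, 0, 10.8, 0, 0, 0],
    [0.2, -0.1, 0, 10.8, 0, 0, 0],
    [0.2, -0.1, 0, 10.8, 0, 0, 0],
  ],
)

```text
clock: 12.75
ee_pos: [668.1, 148.8, 41.2]
tool_rot: [1.369, 2.824, 0.003]
contact_force: [-0.3, 0.1, -0.7]
finger_gap: 0.801
grasp_force: 0.0
```

Emit:
drive_tool(
  rows=[
    [1, 0, 0, 0, 0, 0, 0],
    [1, 0, 0, 0, 0, 0, 0],
    [1, 0, 0, 0, 0, 0, 0],
    [1, 0, 0, 0, 0, 0, 0],
    [1, 0, 0, 0, 0, 0, 0],
    [1, 0, 0, 0, 0, 0, 0],
    [1, 0, 0, 0, 0, 0, 0],
    [1, 0, 0, 0, 0, 0, 0],
  ],
  force=45,
)

```text
clock: 13.55
ee_pos: [666.6, 148.7, 38.9]
tool_rot: [1.37, 2.827, 0.0]
contact_force: [0.5, 1.1, -1.7]
finger_gap: 0.388
grasp_force: 45.0
```

Emit:
drive_tool(
  rows=[
    [1, 0, 0, -1, 0, 0, 0],
    [1, 0, 0, -4, 0, 0, 0],
    [1, 0, 0, -8, 0, 0, 0],
    [1, 0, 0, -12, 0, 0, 0],
    [1, 0, 0, -14.2, 0, 0, 0],
    [1, 0, 0, -14.2, 0, 0, 0],
    [1, -3, -7, -14.2, 0, 0, -10],
    [1, -5, -11, -14.2, 0, 0, -18],
    [1, -7, -15, -14.2, 0, 0, -26],
    [1, -8.5, -19, -14.2, 0, 0, -33],
    [1, -9, -20.5, -14.2, 0, 0, -35.2],
    [1, -9, -20.5, -14.2, 0, 0, -35.2],
  ],
)

```text
clock: 14.75
ee_pos: [558.4, -51.7, 178.6]
tool_rot: [-0.456, -3.104, 0.001]
contact_force: [-0.1, 0.1, -2.9]
finger_gap: 0.386
grasp_force: 45.0
```

Emit:
drive_tool(
  rows=[
    [1, 0, 0, 0, 0, 0, 0],
    [1, 0, 0, 0, 0, 0, 0],
    [1, 0, 0, 0, 0, 0, 0],
    [1, 0, 0, 0, 0, 0, 0],
  ],
)

```text
clock: 15.15
ee_pos: [561.7, -48.0, 180.6]
tool_rot: [-0.449, -3.109, -0.0]
contact_force: [0.4, 0.1, -3.5]
finger_gap: 0.39
grasp_force: 45.0
```

```bash
python3 - <<'E'
from h import *
w=cam('wrist'); s=ctrl.get_state();p=s['ee_pos'];M=R.from_rotvec(s['tool_rot']).as_matrix()
print(s['clock'],p,s['tool_rot'],M[:,2].round(4),np.degrees(np.arctan2(M[1,0],M[0,0])),s['finger_gap'],s['grasp_force'],s['contact_force'],s['wrist_torque'],s['q'].round(2))
for b in(-22,22): print('hole',proj(w,p+M@[36,b,38.9-5]).round(1),'insert',proj(w,[*(np.array([561.5,-48.7])+R.from_euler('z',-16.5,degrees=True).apply([-36,b,0])[:2]),82]).round(1))
cv2.imwrite('pics/w7.png',cv2.resize(w['frame'][120:240,240:400],None,fx=5,fy=5,interpolation=cv2.INTER_CUBIC))
E
```

```text
15.2 [561.65780976 -48.15264571 180.71076681] [-4.49300702e-01 -3.10894262e+00 -1.53257468e-04] [-3.e-04  1.e-04 -1.e+00] 163.55323409137816 0.39166218005973896 44.9988690437749 [ 0.40880826 -0.81691446 -2.61611199] [ 0.06973174 -0.20066148 -0.00894383] [-0.23  0.11  1.73  0.    1.3  -1.51]
hole [287. 172.] insert [293.6 160.6]
hole [348.9 171.9] insert [340.5 160.6]
```

View pics/w7.png

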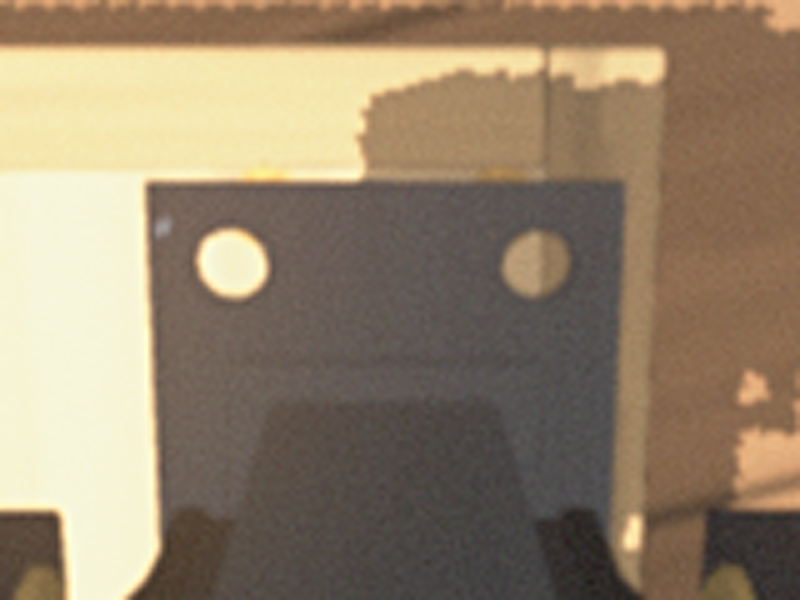

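The wrist view shows both flange holes clearly, at (286.2,172.2) and (346.8,172.2), with the inserts just peeking past the flange edge. I'll back off along tool -x to expose that insert pair, then measure holes and inserts in one frame. I've used all 10 picture views, so from here it's numbers only.

Emit:
drive_tool(
  rows=[
    [1, -1.5, 0, 0.5, 0, 0, 0],
    [1, -3, 0, 1.5, 0, 0, 0],
    [1, -3, 0, 2.0, 0, 0, 0],
    [1, -3, 0, 2.0, 0, 0, 0],
    [1, -3, 0, 2.0, 0, 0, 0],
    [1, -3, 0, 2.0, 0, 0, 0],
    [1, -3, 0, 2.0, 0, 0, 0],
  ],
)

```text
clock: 15.9
ee_pos: [590.2, -57.4, 161.6]
tool_rot: [0.451, 3.108, -0.0]
contact_force: [-0.5, 0.0, -3.3]
finger_gap: 0.385
grasp_force: 45.0
```

```bash
cat > m.py <<'E'
from h import *
np.set_printoptions(suppress=True,precision=2,linewidth=200)
w=cam('wrist'); f=w['frame'].astype(int); s=ctrl.get_state();p=s['ee_pos'];M=R.from_rotvec(s['tool_rot']).as_matrix()
print(s['clock'],p,np.degrees(np.arctan2(M[1,0],M[0,0])),M[:,2],s['contact_force'])
hsv=cv2.cvtColor(w['frame'],cv2.COLOR_BGR2HSV).astype(int); g=f.sum(2)//3
for b in(-22,22):
    h=proj(w,p+M@[36,b,38.9-2.5]); i=proj(w,[*(np.array([561.5,-48.7])+R.from_euler('z',163.5,degrees=True).apply([36,-b,0])[:2]),82])
    print('hole',h,'insert',i)
    u,v=i.round().astype(int); print('gray',u-12,v-11);print(g[v-11:v+12,u-12:u+13]); 
    if b>0: print('sat');print(hsv[v-11:v+12,u-12:u+13,1])
    u,v=h.round().astype(int); k=(g[v-13:v+14,u-13:u+14]>125).astype('uint8')
    n,l,st,ce=cv2.connectedComponentsWithStats(k); print('holeblobs',st[1:].tolist(),ce[1:]+[u-13,v-13])
E
python3 m.py
```

```text
15.95 [590.24 -57.47 161.53] 163.48690939256804 [ 0. -0. -1.] [ 0.19  1.01 -3.54]
hole [287.54 171.4 ] insert [292.02 127.71]
gray 280 117
[[200 201 202 202 199 204 200 203 202 199 203 201 202 202 200 202 202 200 203 199 200 202 200 201 198]
 [192 193 192 194 191 194 190 194 193 193 195 197 194 190 184 188 193 192 191 193 192 192 195 192 190]
 [183 177 182 180 180 179 177 177 183 194 199 197 192 182 170 179 185 186 182 186 183 184 182 184 184]
 [202 200 197 192 198 197 189 185 194 199 200 200 197 191 190 189 199 201 205 205 205 206 203 203 206]
 [218 215 211 214 213 208 202 200 202 203 202 200 201 197 200 201 208 214 221 222 222 222 222 220 223]
 [219 217 215 215 211 206 202 202 201 201 200 202 199 201 199 203 204 208 219 223 224 223 222 222 224]
 [219 217 215 210 202 200 199 202 203 202 202 202 199 200 203 201 203 201 208 217 222 222 221 222 223]
 [221 217 217 207 200 199 200 201 200 195 188 181 183 191 201 203 201 200 202 209 221 221 224 222 224]
 [217 219 212 204 199 198 201 201 189 165 139 129 131 164 188 202 200 201 198 204 214 223 223 222 222]
 [220 219 211 205 199 198 202 201 
[... 5608 characters left out ...]
122 110  82  71  89 101 101  99]
 [ 62  58  60  70  85 108 124 131 127 122 121 125 125 129 129 125 126 112  91  67  73  94 100 105 101]
 [ 67  59  61  65  72  94 125 135 120 122 130 126 130 124 122 122 105  91  75  64  70  92 103 102 102]
 [ 75  64  73  83  88  94 113 126 121 123 131 134 133 126 109  99  82  69  69  61  74  97 103 103 103]
 [ 92  87  92  96  96  94  94 104 120 118 128 128 125 114  92  83  72  61  61  63  70  96 104 101  99]
 [ 96  94  95 100  95  94  90  97 100 104 103  94  99  98  92  87  84  72  66  66  73  97 101 103 100]
 [ 95  94  92  90  91  93  92  94  94  88  90  88  87  98  94  97  97  78  84  82  75  93  98 102 105]]
holeblobs [[6, 9, 10, 11, 89]] [[346.44 172.26]]
```

```bash
cat > m2.py <<'E'
from h import *
np.set_printoptions(suppress=True,precision=2,linewidth=200)
w=cam('wrist'); f=w['frame']; s=ctrl.get_state();p=s['ee_pos'];M=R.from_rotvec(s['tool_rot']).as_matrix()
g=cv2.GaussianBlur(cv2.cvtColor(f,cv2.COLOR_BGR2GRAY),(3,3),0)
def blob(u,v,r,mode):
    u,v=int(round(u)),int(round(v)); k=g[v-r:v+r+1,u-r:u+r+1].astype(np.uint8)
    t,b=cv2.threshold(k,0,255,cv2.THRESH_OTSU+(cv2.THRESH_BINARY_INV if mode=='dark' else 0))
    n,l,st,ce=cv2.connectedComponentsWithStats(b); i=l[r,r]; print(mode,t,st[i].tolist()); return ce[i]+[u-r,v-r]
H=[blob(286.1,172.2,10,'light'),blob(346.6,172.2,10,'light')]
I=[blob(291.5,128,6,'dark'),blob(343.6,128.1,6,'dark')]
print(H,I)
for dz in(2.5,):
    h=np.array([ray(w,*a,p[2]-38.9+dz) for a in H]); i=np.array([ray(w,*a,82) for a in I])
    ht=(h-p)@M; it=(i-p)@M; print('tool frame holes',ht,'inserts',it)
    print('shift tool mm',(it.mean(0)-ht.mean(0)),'sep',np.linalg.norm(h[1]-h[0]),np.linalg.norm(i[1]-i[0]))
    print('yaw of tool-y: holes',np.degrees(np.arctan2(*(ht[1]-ht[0])[:2])),'ins',np.degrees(np.arctan2(*(it[1]-it[0])[:2])))
E
python3 m2.py
```

```text
light 154.0 [4, 4, 13, 13, 139]
light 103.0 [4, 4, 12, 13, 126]
dark 164.0 [2, 3, 7, 7, 39]
dark 153.0 [2, 3, 7, 7, 40]
[array([285.99, 172.14]), array([346.61, 172.17])] [array([291.13, 128.13]), array([343.32, 128.03])]
tool frame holes [[ 35.4  -23.13  36.37]
 [ 35.36  20.58  36.38]] inserts [[ 65.69 -22.53  79.42]
 [ 65.75  21.5   79.42]]
shift tool mm [30.34  0.76 43.04] sep 43.70885200880153 44.0225747745315
yaw of tool-y: holes -0.05533810220552977 ins 0.07872073125650335
```

Emit:
drive_tool(
  rows=[
    [1, 1.5, 0.04, 0, 0, 0, 0],
    [1, 2.5, 0.08, 0, 0, 0, 0],
    [1, 3.03, 0.08, 0.5, 0, 0, 0],
    [1, 3.03, 0.08, 1.2, 0, 0, 0],
    [1, 3.03, 0.08, 1.8, 0, 0, 0],
    [1, 3.03, 0.08, 2.2, 0, 0, 0],
    [1, 3.03, 0.08, 2.5, 0, 0, 0],
    [1, 3.03, 0.08, 2.5, 0, 0, 0],
    [1, 3.03, 0.08, 2.5, 0, 0, 0],
    [1, 3.03, 0.08, 2.5, 0, 0, 0],
    [1, 3.03, 0.08, 2.5, 0, 0, 0],
    [1, 3.03, 0.08, 2.5, 0, 0, 0],
  ],
)

```text
clock: 17.2
ee_pos: [561.5, -48.2, 136.2]
tool_rot: [0.451, 3.109, -0.0]
contact_force: [0.1, -0.1, -2.3]
finger_gap: 0.387
grasp_force: 45.0
```

```bash
python3 - <<'E'
from h import *
np.set_printoptions(suppress=True,precision=2,linewidth=200)
w=cam('wrist'); c=cam('scene'); s=ctrl.get_state();p=s['ee_pos'];M=R.from_rotvec(s['tool_rot']).as_matrix()
print(s['clock'],p,np.degrees(np.arctan2(M[1,0],M[0,0])),M[:,2],s['contact_force'],s['finger_gap'])
g=cv2.cvtColor(w['frame'],cv2.COLOR_BGR2GRAY)
for b,(u,v) in((-22,(286,172)),(22,(346,172))):
    print(b,'insert pred under foot hole, foot bias incl',proj(w,p+M@[35.4,b-1.27,p[2]-82])); print(u-10,v-10);print(g[v-10:v+11,u-10:u+11])
E
```

```text
17.3 [561.45 -48.17 136.12] 163.4808529934357 [ 0. -0. -1.] [-0.44  0.68 -3.5 ] 0.3886193460365714
-22 insert pred under foot hole, foot bias incl [288.25 168.3 ]
276 162
[[101 100 101  99  98 102 102  99 101  99  96  98  94  98  95  99  95  97  90  92  96]
 [ 99 101 102  99 101 100  98 100  97  96  98 101  97  98  96  95  95  96  98  90  94]
 [106 102 101 100 101  97  97  95  97  96  96  96  94  97  99  97  97  93  92  93  92]
 [100 107 100 101  98  96  96  99  99  94  89  93  95  97  98  94  97  93  96  98  96]
 [100  99 101  98 100 102  99 113 112  92  88  82  84  89  94  96  94  99  93  94  97]
 [100 104 100 100 113 144 139 133 123  92  79  77  81  84  87  94  95  92  94  96  96]
 [101  98  96 104 156 210 203 156 121  90  76  73  75  75  84  89  89  94 100  96  96]
 [103 100  91 116 188 233 227 170 122  91  73  74  79  74  77  83  90  95  97  95  91]
 [103  97  96 132 205 232 228 181 133 101  84  73  74  73  73  83  92  90  95  94  97]
 [ 99 100  96 153 222 233 231 210 154 115  99  85  78  82  86 102 111  97  88  95  92]
 [104  94  96 151 227 233 233 227 173 138 125 105 103 111 1
[... 2097 characters left out ...]
79]
 [ 87  83  83  76  94 120 136 140 143 134 135 137 135 142 143 142 136  98  75  77  83]
 [ 85  82  83  80  83 107 128 132 137 135 136 139 140 147 149 137 111  79  71  77  82]
 [ 86  81  85  75  82  82 106 128 139 142 136 136 145 147 130 108  79  74  73  79  84]
 [ 81  78  81  83  83  83  83 104 120 126 137 135 130 124  98  84  74  75  80  80  81]
 [ 82  85  84  81  82  80  80  81  90  98 107 100  98  85  78  76  80  77  81  79  86]
 [ 87  80  85  80  85  79  82  74  75  77  83  83  82  80  80  84  82  81  84  82  83]
 [ 85  82  80  84  78  82  82  80  79  75  75  82  83  78  78  76  84  80  81  84  84]
 [ 83  78  82  82  80  85  87  82  80  76  86  84  81  85  81  85  75  82  83  82  82]]
```

Through both flange holes the insert threads line up with the hole axes to within about 0.2 mm. The flange underside is at about 97 mm, and the foot is level. I'll hold briefly, check it is still, and hand in.

Emit:
drive_tool(
  rows=[
    [1, 0, 0, 0, 0, 0, 0],
    [1, 0, 0, 0, 0, 0, 0],
    [1, 0, 0, 0, 0, 0, 0],
    [1, 0, 0, 0, 0, 0, 0],
    [1, 0, 0, 0, 0, 0, 0],
    [1, 0, 0, 0, 0, 0, 0],
  ],
)

```text
clock: 17.9
ee_pos: [561.4, -48.1, 136.0]
tool_rot: [-0.451, -3.109, 0.0]
contact_force: [-0.1, -0.1, -2.2]
finger_gap: 0.389
grasp_force: 45.0
```

```bash
python3 - <<'E'
from h import *
s=ctrl.get_state();print(s['clock'],s['ee_pos'],abs(s['qd']).max(),s['contact_force'],s['finger_gap'])
ok=abs(s['ee_pos'][2]-136)<1.5 and abs(s['qd']).max()<.01
print(ok, ctrl.close_job() if ok else '')
E
```

```text
17.9 [561.37557931 -48.14995196 135.95325186] 0.0016604505825951433 [-0.09665307 -0.06553029 -2.20294785] 0.388896169669606
the job is handed in; nothing more can be done
True None
```

I handed the job in at 17.9 s: the buffer is pressed home in the recess, and the foot is held still and level about 15 mm above the wood, with the visible pair of holes within about 0.2 mm of their inserts.

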